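# Put the rocking shaker into third gear

### The job

Push the gear lever of the rocking shaker into third: bring it level with the cross channel of its H-shaped gate, push it across to the right-hand side as seen from the robot, then push it forward, away from the robot, fully home in the slot marked with three dots, without running it back into the fourth slot on the way. Only push the black ball knob with the fingertips or the outside of the fingers: do not take it between the fingers, and leave the bottle, the beaker and the culture flask where they stand. Let go and leave the lever in third.

Things in the scene. Friction and masses are not known exactly. Their poses are not given: they have to be found in the camera images.
- shaker: White bench-top rocking shaker, fixed, set at a new place and yaw (within 0.35 rad). Origin: on the bench straight below the centre of its H gate. Its +x is forward (away from the robot at yaw 0), +y its left, z up. Gear console: x -110 to 130, y -90 to 90 mm, top at 90 mm. Right of it the drive housing with the platform.
- gate (a point): Centre of the aluminium gate plate's top face, 95 mm above the bench; axes as the shaker's. Plate 94 x 84 mm. H opening: a left slot (y = +17.6 mm) and a right slot (y = -17.6), each along x and 14 mm wide, joined by a cross channel along y at x = 0, 15 mm wide, corners rounded. Dots on the console mark the ends: 1 forward left, 2 rearward left, 3 forward right, 4 rearward right.
- platform (a point): Centre of the black rubber floor of the shaker's steel platform, 116 mm above the bench, 10 mm forward and 240 mm right of the gate's centre; axes as the shaker's. Platform 250 mm (x) by 240 mm (y), rim to 123 mm height; it does not move. The white housing below it is 260 x 300 mm.
- knob (a point): Centre of the black ball knob (32 mm diameter) on the lever's steel shaft (10 mm diameter, 18 mm collar under the knob). The lever tilts about a pivot 20 mm above the bench below the gate's centre, 150 mm from the knob centre. In shaker axes, in mm, the knob is at x = 150 sin(fore), y = -150 sin(across) cos(fore), z = 20 + 150 cos(across) cos(fore).
- third (a point): Point at the gate plate's top face, forward end of the right-hand slot, where the shaft passes when third is fully home: 22.4 mm forward and 17.6 mm right of the gate's centre. The knob is then about 44 mm forward and 34 mm right of the gate's centre, 159 mm above the bench.
- across (a joint): Sideways tilt of the lever, rad: 0 upright, -0.24 (stop) in the left slot, +0.24 (stop) in the right slot. It can change side only while fore is within about 0.04 of 0. Starts at the left stop. No spring: it stays where it is left; the knob takes about 2 to 4 N to move.
- fore (a joint): Forward tilt of the lever, rad: 0 at the cross channel, +0.30 (stop) fully forward, -0.30 (stop) fully rearward. Starts anywhere in -0.28 to 0.28. No spring: it stays where it is left; the knob takes about 2 to 4 N to move. While fore is beyond about 0.1 either way the slot walls hold across within about 0.03 of its stop.
- bottle: Loose capped bottle, 64 mm diameter, 140 mm high, standing on the bench to the left of the console. Origin: centre of its underside.
- beaker: Loose open glass beaker, 66 mm diameter, 85 mm high, standing on the bench to the left of the console, nearer the robot than the bottle. Origin: centre of its underside.
- flask: Loose clear culture flask lying on the shaker's platform: body 85 x 60 x 28 mm, neck and 28 mm wide cap to its +x, about 122 mm long in all. Origin: in its underside, 10 mm towards the cap from the middle of the 85 mm body.

How it is judged (in metres and radians):
On the way:
1. the lever is over on the right-hand side, at the cross channel (value of joint across above 0.19 rad and value of joint fore between -0.08 and 0.1 rad).
At the end, for the whole second after the job is handed in: The lever rests in third: across above 0.19 rad, fore above 0.26 rad (stop at 0.30); bottle, beaker and flask within 30 mm of where they stood (value of joint across between 0.19 and 0.27 rad and value of joint fore between 0.26 and 0.33 rad and velocity of joint fore between -0.05 and 0.05 rad/s and distance of each of bottle, beaker, flask from where it was at the start of the episode below 0.03 m); the robot touches nothing.
It fails at once if the lever is run back into the fourth slot (rearward on the right) (value of joint across above 0.1 rad and value of joint fore below -0.13 rad).
It fails at once if the lever is taken between the fingers: the TCP within 12 mm sideways of the knob's centre and less than 20 mm above it (horizontal distance between the grasp point and knob below 0.012 m and (distance between the grasp point and knob below 0.0233 m or height (world z) of the grasp point below 0.165 m)).
It fails at once if the bottle is moved by more than 30 mm or tipped (distance of bottle from where it was at the start of the episode above 0.03 m or angle between bottle's own z axis and vertical above 0.4 rad).
It fails at once if the beaker is moved by more than 30 mm or tipped (distance of beaker from where it was at the start of the episode above 0.03 m or angle between beaker's own z axis and vertical above 0.4 rad).
It fails at once if the culture flask is moved by more than 30 mm or tipped (distance of flask from where it was at the start of the episode above 0.03 m or angle between flask's own z axis and vertical above 0.4 rad).
It also fails if it takes over 51 s, if anything falls off the work surface, if the arm or the gripper's body presses on something with over 40 N, if the wrist force passes 120 N, or if a joint passes its speed limit or range.

### The arm

A 6-joint arm with a two-finger parallel gripper is mounted at the origin on the work surface. World frame = base frame: x ahead of the robot, y to its left, z up, the work surface at z = 0. Lengths are in mm, angles in rad, forces in N, time in s.
With the tool pointing down it reaches from about 350 to 725 mm from the base axis. Payload 6 kg.
Tool frame: the origin (TCP) lies between the finger pads, 19 mm behind the fingertips; this is the grasp point; y points along the fingers, x is the direction in which the jaws open and shut, and the axes are right-handed (so a half turn about y gives the same grasp; the last joint's range is limited). The gripper opens to 85 mm and grips with 20 to 120 N. Pads are 22 mm wide; open, the fingers measure 114 mm over their backs; the gripper's body (76 mm by 85 mm) begins 54 mm behind the grasp point. The pads swing forward as they close: fully open they stand 13 mm farther back than shut.
Start: joints at [1.555, 0.04, 0.085, 0, -1.615, -0.334], TCP at [205.599, 563.653, 249.961] pointing down, gripper open.
Joint ranges: [-2.56, 2.56], [-1.29, 2.01], [-1.08, 1.49], [-3.29, 1.98], [-2.81, -0.18], [-2.99, 2.99]. Speed limits (rad/s): [2.57, 2.57, 3.01, 3.14, 3.14, 3.14].

### API

Orientations are given as a unit quaternion [x, y, z, w].
In Python, from cell import robot gives the robot as it stands.
- The arm moves only by the tool step_arm, never from a script. Its arguments are lists of equal length, an entry for each row: "offset": the shift along the tool's x, y, z in cm, a list of three; "twist": the turn about the tool's y in degrees; "claw": the closure, from 0 (fully open) to 1 (shut). A call has 1 to 8 rows; each row is the pose to reach, as a shift and turn from the pose measured when the call began, along the tool's axes at that moment; what a row does not reach only later rows make up. A row lasts 1/12 s, in which the tool goes at most 41.7 mm and 7.16 degrees, less where a joint would pass 70% of its speed; a pose out of reach is approached as far as the arm can. A call with a gripper value outside its range is refused whole. The fingers move at their own pace and stop on an object; "force" is the grip in N (left out, the last holds). Time passes only in rows, so rows that repeat a pose let the fingers close. It gives the time, the measured TCP pose, the force and the opening at its end, in the units of the state.
- robot.get_obs(): the state, without advancing time (a new reading comes with each control period).
- robot.read_camera(name): name is "side" or "top"; returns the picture (420x560x3 uint8, red, green, blue); there is no depth.
- robot.camera_params(name): a dict with "camera_matrix" (3x3 intrinsics, pixels), "rvec" (rotation vector, rad) and "tvec" (3), from world to camera coordinates, as OpenCV has them. Camera axes: x right, y down, z forward; pixel columns grow to the right and rows downward; lengths in mm; the calibration is good to about 2 mm. A picture is of the moment at which its call begins. camera_params takes no time and is no camera call.
- robot.hand_in(): hands the job in, once; it reports no verdict.
The state is a dict: "time": time; "joint_pos": joint angles; "joint_velocities": joint speeds; "tau": joint torques, N m; "tool_pos": TCP position; "tool_rot": TCP orientation; "contact_force": force on the tool from outside, world axes, zero at the start; "moment": the same for the moment, N m; "grip_width": finger opening in mm.
Only numpy, scipy, OpenCV 4.12 (cv2) and the standard library are available. Lean on these libraries where they do the work, as an engineer would, in place of code of your own. Each camera call takes 0.05 s, during which the arm holds its last target. There are 200 camera calls.

## Working session

There is one attempt and no reset: what is moved stays moved. The work goes in short steps, Python scripts to look and compute and a tool call to move; the robot and the scene stay as the last step left them, time stands still between calls to the robot, and variables do not carry over. Pictures are saved under pics/ and viewed, about 8 in all and at most 12, crops included, and the job is handed in when it is done.

Besides the shell and the picture viewer there is one more tool, called after "Call:" by a JSON object that holds its "fn" and its "kwargs", one argument or row to a line. step_arm: Moves the arm, as the interface text tells. Its arguments: {"type":"object","properties":{"offset":{"type":"array","items":{"type":"array","items":{"type":"number"}}},"twist":{"type":"array","items":{"type":"number"}},"claw":{"type":"array","items":{"type":"number"}},"force":{"type":"number"}},"required":["offset","twist","claw"]}

```bash
mkdir -p pics
python3 - <<'E'
from cell import robot
import cv2
o=robot.get_obs();print(o)
for n in("side","top"):
    cv2.imwrite(f"pics/{n}0.png",robot.read_camera(n)[:,:,::-1]);print(robot.camera_params(n))
E
```

```text
{'time': 0.0, 'joint_pos': array([ 1.55470810e+00,  4.08555841e-02,  8.38075046e-02, -4.90731997e-04,
       -1.61549564e+00, -3.33676178e-01]), 'joint_velocities': array([-0.00152244, -0.00129121, -0.00124266, -0.0004112 ,  0.00180122,
       -0.00140264]), 'tau': array([ 1.43974753e-04, -3.68200886e+01,  3.47413588e+01,  6.93269134e+00,
       -5.46674273e-03,  1.07817712e-05]), 'tool_pos': array([205.42981387, 563.42392663, 248.94690201]), 'tool_rot': array([ 0.40588619, -0.57896621,  0.57976378, -0.40488083]), 'contact_force': array([ 0.1508553 , -0.6196559 ,  0.79576452]), 'moment': array([ 0.03143729,  0.02246552, -0.02967708]), 'grip_width': 85.50198562022518}
{'camera_matrix': array([[480.77204616,   0.        , 275.07597795],
       [  0.        , 480.77204616, 206.21414742],
       [  0.        ,   0.        ,   1.        ]]), 'rvec': array([ 2.42871062, -0.41032799,  0.1625258 ]), 'tvec': array([-514.2257936 ,  215.81199529,  883.51550441])}
{'camera_matrix': array([[408.43902796,   0.        , 276.09453356],
       [  0.        , 408.43902796, 208.22400664],
       [  0.        ,   0.        ,   1.        ]]), 'rvec': array([ 2.19458915, -2.13328749,  0.19115017]), 'tvec': array([-15.59007428, 570.56132862, 874.41872955])}
```

View pics/side0.png

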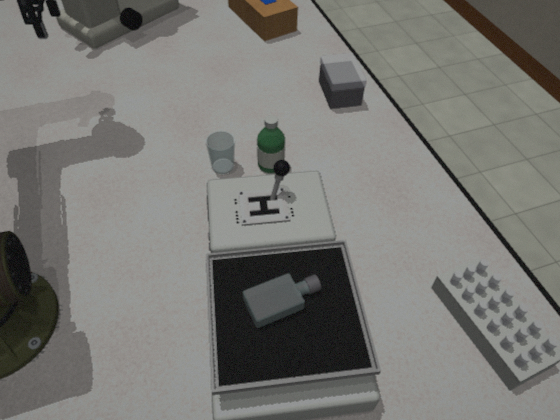

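View pics/top0.png

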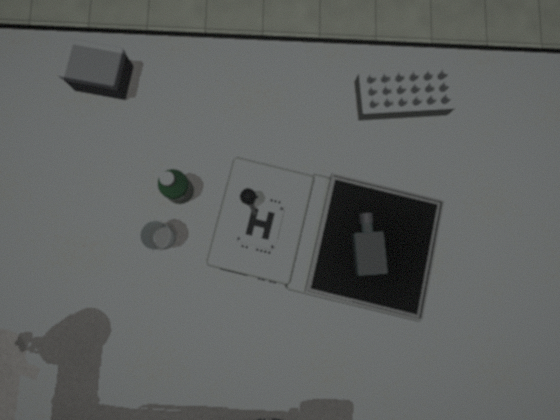

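The side view shows the knob at (282,168) and the gate at (263,206). In the top view the knob is at (249,196) and the gate at (260,222). The lever is in the first slot, forward left. I'll fit the shaker pose from the corners and then the lever angles.

```bash
cat > h.py <<'E'
from cell import robot
import numpy as np, cv2
from scipy.optimize import least_squares
P={n:robot.camera_params(n) for n in("side","top")}
def proj(n,p):
    c=P[n]; return cv2.projectPoints(np.float64(p).reshape(-1,1,3),c["rvec"],c["tvec"],c["camera_matrix"],None)[0].reshape(-1,2)
def S2W(s,p):
    c,d=np.cos(s[2]),np.sin(s[2]); p=np.atleast_2d(p)
    return np.c_[s[0]+c*p[:,0]-d*p[:,1], s[1]+d*p[:,0]+c*p[:,1], p[:,2]]
def knob(f,a): return np.array([150*np.sin(f),-150*np.sin(a)*np.cos(f),20+150*np.cos(a)*np.cos(f)])
def lever(s,px):   # px {cam:(u,v)}
    r=least_squares(lambda q:np.concatenate([(proj(n,S2W(s,knob(*q)))[0]-px[n]) for n in px]),[0.1,0])
    return r.x,r.fun
E
python3 - <<'E'
from h import *
plat=[[135,-120,123],[135,-360,123],[-115,-360,123],[-115,-120,123]]
con=[[130,90,90],[-110,90,90]]
M=np.array(plat+[[0,0,95]]+con)
T=np.array([(333,176),(442,201),(421,319),(308,291),(260,222),(235,158),(207,265)])
Sd=np.array([(347,244),(373,375),(216,385),(209,250),(263,206),(324,173),(208,179)])
r=least_squares(lambda s:np.r_[(proj("top",S2W(s,M))-T).ravel(),(proj("side",S2W(s,M))-Sd).ravel()],[600,0,0],loss='soft_l1')
s=r.x;print(s);print((proj("top",S2W(s,M))-T).round(1).tolist(),(proj("side",S2W(s,M))-Sd).round(1).tolist())
q,f=lever(s,{"top":(249,196),"side":(282,168)});print(q,f,S2W(s,knob(*q)))
print(lever(s,{"top":(249,196)})[0],lever(s,{"side":(282,168)})[0])
for k in [(0,-.24),(0,.24),(.3,.24)]: print(k,S2W(s,knob(*k)))
from scipy.spatial.transform import Rotation as R
print(R.from_quat(robot.get_obs()["tool_rot"]).as_matrix().round(3))
def tri(a,b):
    return least_squares(lambda p:np.r_[proj("top",p)[0]-a,proj("side",p)[0]-b],[500,200,60]).x
print("bottle top",tri((166,178),(271,121)))
E
```

```text
[ 5.33233585e+02  3.26877807e+01 -2.21502792e-01]
[[0.6, -4.0], [3.8, -0.4], [1.6, 2.0], [-2.6, 0.1], [1.3, -0.1], [0.8, -4.5], [-1.3, -2.3]] [[-0.8, -3.3], [7.4, -1.9], [-5.7, 7.7], [-3.2, 3.4], [1.3, -0.7], [-2.9, -4.0], [-0.9, -1.1]]
[ 0.24904095 -0.2357737 ] [ 0.12900191 -0.43786274 -0.43524277  0.04299191] [[576.76201471  57.69401706 161.35050039]]
[ 0.24260334 -0.23542926] [ 0.25514819 -0.23842975]
(0, -0.24) [[541.06693068  67.47205607 165.70069623]]
(0, 0.24) [[525.40023958  -2.09649476 165.70069623]]
(0.3, 0.24) [[568.9951303  -10.28159566 159.1931916 ]]
[[-0.343 -0.     0.939]
 [-0.939 -0.002 -0.343]
 [ 0.002 -1.     0.   ]]
bottle top [613.56195055 227.54688133 129.44628874]
```

Call:
{"fn": "step_arm", "kwargs": {
  "offset": [
    [2,0,3.4],
    [4,0,6.8],
    [6,0,10.2],
    [8,0,13.6],
    [10,0,17],
    [12,0,20.4],
    [14,0,23.8],
    [16,0,27]
  ],
  "twist": [-1,-2,-3,-4,-5,-6,-7,-7.4],
  "claw": [1,1,1,1,1,1,1,1]
}}

```text
time: 0.77
tool_pos: [405.0, 318.8, 249.1]
tool_rot: [0.443, -0.551, 0.552, -0.442]
contact_force: [1.0, 1.0, -0.1]
grip_width: 0.0
```

```bash
cat >> h.py <<'E'
from scipy.spatial.transform import Rotation as R
s0=np.array([533.23,32.69,-0.2215])
def W2S(p,s=s0):
    c,d=np.cos(s[2]),np.sin(s[2]); x,y=p[0]-s[0],p[1]-s[1]; return np.array([c*x+d*y,-d*x+c*y,p[2]])
def to(*goals):
    o=robot.get_obs(); A=R.from_quat(o["tool_rot"]).as_matrix()
    print("t",o["time"].__round__(2),"tcp shaker",W2S(o["tool_pos"]).round(1),"yaw err deg",np.degrees(np.arctan2(A[1,2],A[0,2])-s0[2]).round(2),"F",o["contact_force"].round(1),"w",round(o["grip_width"],1))
    for g in goals: print(g,"cm:",(A.T@(S2W(s0,g)[0]-o["tool_pos"])/10).round(2))
E
python3 -c "
from h import *
to([92,34,250],[92,34,165])"
```

```text
t 0.77 tcp shaker [-187.9  250.9  249.1] yaw err deg 0.11 F [ 1.   1.  -0.1] w 0.0
[92, 34, 250] cm: [21.75 -0.06 27.95]
[92, 34, 165] cm: [21.73  8.44 27.95]
```

Call:
{"fn": "step_arm", "kwargs": {
  "offset": [
    [2.3,0,3],
    [4.6,0,6],
    [7,0,9],
    [9.4,0,12],
    [11.8,0,15],
    [14,0,18],
    [16.5,0,21.2],
    [19,0,24.5]
  ],
  "twist": [0,0,0,0,0,0,0,0],
  "claw": [1,1,1,1,1,1,1,1]
}}

```text
time: 1.43
tool_pos: [603.6, 78.3, 249.1]
tool_rot: [0.443, -0.551, 0.552, -0.442]
contact_force: [0.7, 1.4, 1.4]
grip_width: -0.0
```

Call:
{"fn": "step_arm", "kwargs": {
  "offset": [
    [3.2,0,4],
    [3.2,0,4],
    [3.2,0,4]
  ],
  "twist": [0,0,0],
  "claw": [1,1,1]
}}

```text
time: 1.68
tool_pos: [636.6, 35.5, 247.1]
tool_rot: [-0.443, 0.553, -0.552, 0.439]
contact_force: [-0.3, 1.1, 0.1]
grip_width: -0.0
```

```bash
python3 -c "
from h import *
to([92,34,250],[92,34,165])"
```

```text
t 1.68 tcp shaker [100.3  25.5 247.1] yaw err deg -0.11 F [-0.3  1.1  0.1] w -0.0
[92, 34, 250] cm: [-0.85 -0.29 -0.83]
[92, 34, 165] cm: [-0.88  8.21 -0.8 ]
```

Call:
{"fn": "step_arm", "kwargs": {
  "offset": [
    [-0.4,2.5,0],
    [-0.9,5,0],
    [-0.9,7,0],
    [-0.9,8.2,0],
    [-0.9,8.2,-0.5],
    [-0.9,8.2,-0.8],
    [-0.9,8.2,-0.8]
  ],
  "twist": [0,0,0,0,0,0,0],
  "claw": [1,1,1,1,1,1,1]
}}

```text
time: 2.27
tool_pos: [630.6, 46.3, 167.3]
tool_rot: [0.442, -0.552, 0.553, -0.441]
contact_force: [-0.4, 0.4, 0.6]
grip_width: -0.3
```

Run:
```python
from h import *
to([64,34,165],[27,34,165])
a=cv2.resize(robot.read_camera("top")[130:270,170:350],None,fx=3,fy=3,interpolation=2); b=cv2.resize(robot.read_camera("side")[120:260,190:370],None,fx=3,fy=3,interpolation=2)
cv2.imwrite("pics/c1.png",np.vstack([a,b])[:,:,::-1][:840]) if 0 else cv2.imwrite("pics/c1.png",cv2.resize(np.hstack([a,b]),(800,311))[:,:,::-1])
```

```text
t 2.27 tcp shaker [ 92.   34.6 167.3] yaw err deg -0.06 F [-0.4  0.4  0.6] w -0.3
[64, 34, 165] cm: [ 0.07  0.23 -2.8 ]
[27, 34, 165] cm: [ 0.07  0.24 -6.5 ]
```

View pics/c1.png

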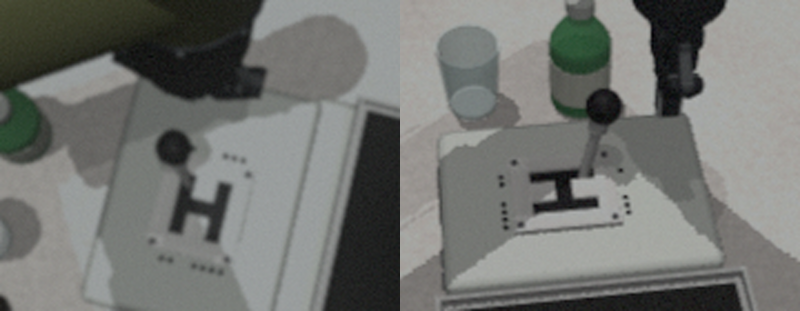

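Knob at top (248,197) and side (281,168), H centre at (261,223): all agree with the fit. The fingers are down forward of the knob. I'll check the fingertip projection while pushing back in small steps.

Run:
```python
from h import *
p=S2W(s0,[[92,34.6,148],[92,34.6,167]]); a=proj("top",p);b=proj("side",p)
print((a-[170,130])*2.222,(b-[190,120])*2.222+[400,0])
```

```text
[[191.11342578  89.61092828]
 [190.85972254  84.58842242]] [[665.41622324 111.99462193]
 [666.8979992   96.75680333]]
```

Call:
{"fn": "step_arm", "kwargs": {
  "offset": [
    [0,0.1,-0.5],
    [0,0.2,-1],
    [0,0.2,-1.5],
    [0,0.2,-2],
    [0,0.2,-2.3],
    [0,0.2,-2.5],
    [0,0.2,-2.5]
  ],
  "twist": [0,0,0,0,0,0,0],
  "claw": [1,1,1,1,1,1,1]
}}

```text
time: 2.95
tool_pos: [606.3, 51.8, 165.7]
tool_rot: [0.442, -0.552, 0.553, -0.441]
contact_force: [0.6, -0.2, 0.0]
grip_width: -0.2
```

Call:
{"fn": "step_arm", "kwargs": {
  "offset": [
    [0,0,-0.3],
    [0,0,-0.6],
    [0,0,-0.9],
    [0,0,-1.2],
    [0,0,-1.5],
    [0,0,-1.8],
    [0,0,-2.1],
    [0,0,-2.4]
  ],
  "twist": [0,0,0,0,0,0,0,0],
  "claw": [1,1,1,1,1,1,1,1]
}}

```text
time: 3.62
tool_pos: [582.6, 57.2, 165.7]
tool_rot: [0.442, -0.552, 0.553, -0.441]
contact_force: [3.8, -0.4, 2.0]
grip_width: 0.2
```

```bash
cat >> h.py <<'E'
def snap(f):
    a,b=robot.read_camera("top")[160:260,200:320],robot.read_camera("side")[130:230,210:330]
    cv2.imwrite(f,cv2.resize(np.hstack([a,b]),None,fx=10/3,fy=10/3,interpolation=2)[:,:,::-1])
def lv(t,d):  # crop pixels of the knob, in the top and the side half
    q,f=lever(s0,{"top":np.array(t)*.3+[200,160],"side":(np.array(d)-[400,0])*.3+[210,130]})
    print("lever",q.round(3),"res",f.round(1),"knob",knob(*q).round(1))
E
python3 - <<'E'
from h import *
to([27,34,165]); snap("pics/c2.png")
E
```

```text
t 3.62 tcp shaker [ 42.8  34.8 165.7] yaw err deg -0.06 F [ 3.8 -0.4  2. ] w 0.2
[27, 34, 165] cm: [ 0.08  0.07 -1.58]
```

View pics/c2.png

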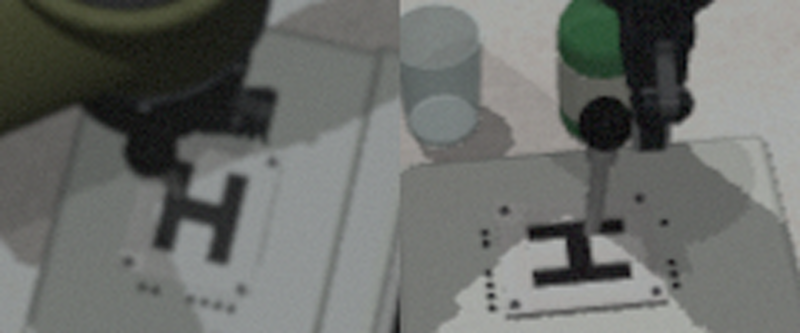

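Run:
```python
from h import *
lv((152,153),(604,122))
print(lever(s0,{"side":np.array([204,122])*.3+[210,130]}))
```

```text
lever [ 0.108 -0.241] res [-0.1 -0.6 -0.5  0.4] knob [ 16.2  35.5 164.8]
(array([ 0.11599296, -0.25097675]), array([-2.27373675e-13,  1.70530257e-13]))
```

The knob is at top-crop (152,153) and side-crop (604,122), giving fore 0.108. The TCP is 26.6 mm ahead of the knob, as expected, so another 16 mm brings it level with the channel.

Call:
{"fn": "step_arm", "kwargs": {
  "offset": [
    [0,0,-0.3],
    [0,0,-0.6],
    [0,0,-0.9],
    [0,0,-1.2],
    [0,0,-1.4],
    [0,0,-1.6],
    [0,0,-1.6]
  ],
  "twist": [0,0,0,0,0,0,0],
  "claw": [1,1,1,1,1,1,1]
}}

```text
time: 4.3
tool_pos: [566.5, 60.9, 165.6]
tool_rot: [0.442, -0.552, 0.553, -0.441]
contact_force: [3.2, -0.1, 2.2]
grip_width: 0.1
```

Run:
```python
from h import *
to([40,34,165],[40,80,165],[0,80,165]); snap("pics/c3.png")
```

```text
t 4.3 tcp shaker [ 26.2  34.8 165.6] yaw err deg -0.04 F [ 3.2 -0.1  2.2] w 0.1
[40, 34, 165] cm: [0.08 0.06 1.38]
[40, 80, 165] cm: [-4.52  0.05  1.37]
[0, 80, 165] cm: [-4.52  0.05 -2.63]
```

View pics/c3.png

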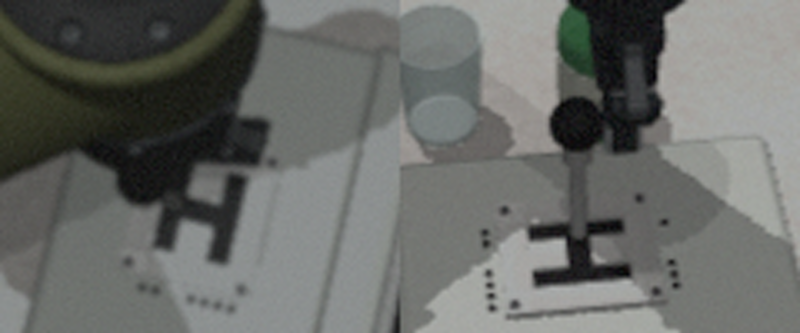

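The shaft is now in line with the cross channel (side-crop column 578), with the knob at side (576,123) and top (140,182). Next I go around to the knob's left.

```bash
python3 -c "
from h import *
lv((140,182),(576,123))"
```

```text
lever [-0.005 -0.251] res [ 0.4 -1.1 -1.1 -0. ] knob [ -0.8  37.3 165.3]
```

Call:
{"fn": "step_arm", "kwargs": {
  "offset": [
    [0,0,0.7],
    [0,0,1.4],
    [-1.5,0,1.4],
    [-3,0,1.4],
    [-4.8,0,1.4],
    [-5,0,0],
    [-5,0,-1.5],
    [-5,0,-2.6]
  ],
  "twist": [0,0,0,0,0,0,0,0],
  "claw": [1,1,1,1,1,1,1,1]
}}

```text
time: 5.07
tool_pos: [551.6, 117.2, 164.7]
tool_rot: [-0.443, 0.552, -0.552, 0.441]
contact_force: [0.6, -0.1, 0.6]
grip_width: 0.0
```

```bash
python3 -c "
from h import *
to([0,66,165],[0,30,165],[0,-4,165])"
```

```text
t 5.07 tcp shaker [ -0.7  86.5 164.7] yaw err deg 0.03 F [ 0.6 -0.1  0.6] w 0.0
[0, 66, 165] cm: [ 2.05 -0.03  0.07]
[0, 30, 165] cm: [ 5.65 -0.02  0.07]
[0, -4, 165] cm: [ 9.05 -0.01  0.06]
```

Call:
{"fn": "step_arm", "kwargs": {
  "offset": [
    [0.8,0,0.1],
    [1.4,0,0.1],
    [1.9,0,0.1],
    [2.4,0,0.1],
    [2.9,0,0.1],
    [3.4,0,0.1],
    [3.9,0,0.1],
    [4.4,0,0.1]
  ],
  "twist": [0,0,0,0,0,0,0,0],
  "claw": [1,1,1,1,1,1,1,1]
}}

```text
time: 5.73
tool_pos: [543.1, 73.6, 165.1]
tool_rot: [0.443, -0.552, 0.552, -0.441]
contact_force: [0.4, 2.6, 3.1]
grip_width: 0.1
```

Run:
```python
from h import *
to([0,-4,165]); snap("pics/c4.png")
```

```text
t 5.73 tcp shaker [  0.6  42.1 165.1] yaw err deg 0.02 F [0.4 2.6 3.1] w 0.1
[0, -4, 165] cm: [ 4.61  0.02 -0.06]
```

View pics/c4.png

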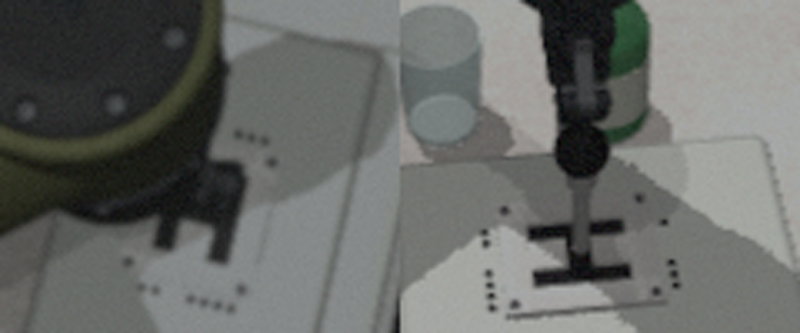

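The knob at side-crop (580,150) has moved across. The top view is covered by the arm, so I'll use the side view alone.

```bash
cat >> h.py <<'E'
def lvs(d):
    q=lever(s0,{"side":(np.array(d)-[400,0])*.3+[210,130]})[0]; print("lever",q.round(3),"knob",knob(*q).round(1))
E
python3 -c "
from h import *
lvs((580,150)); print(((proj('side',S2W(s0,[knob(0,.24),knob(.3,.24)]))-[210,130])/.3+[400,0]).round())"
```

```text
lever [ 0.007 -0.079] knob [  1.   11.9 169.5]
[[587. 219.]
 [667. 218.]]
```

Call:
{"fn": "step_arm", "kwargs": {
  "offset": [
    [0.6,0,0],
    [1.2,0,0],
    [1.8,0,0],
    [2.4,0,0],
    [3,0,0],
    [3.6,0,0],
    [4.1,0,0],
    [4.4,0,0]
  ],
  "twist": [0,0,0,0,0,0,0,0],
  "claw": [1,1,1,1,1,1,1,1]
}}

```text
time: 6.5
tool_pos: [532.7, 29.7, 164.3]
tool_rot: [-0.443, 0.553, -0.552, 0.44]
contact_force: [1.3, 2.2, -0.5]
grip_width: 0.2
```

Call:
{"fn": "step_arm", "kwargs": {
  "offset": [
    [0.2,0,0],
    [0.2,0,0]
  ],
  "twist": [0,0],
  "claw": [1,1]
}}

```text
time: 6.67
tool_pos: [532.1, 27.2, 163.9]
tool_rot: [-0.443, 0.553, -0.552, 0.44]
contact_force: [1.5, 1.7, -1.0]
grip_width: -0.1
```

Run:
```python
from h import *
to([0,-4,165]); snap("pics/c5.png")
```

```text
t 6.67 tcp shaker [ 1.000e-01 -5.600e+00  1.639e+02] yaw err deg -0.07 F [ 1.5  1.7 -1. ] w -0.1
[0, -4, 165] cm: [-0.16 -0.11 -0.01]
```

View pics/c5.png

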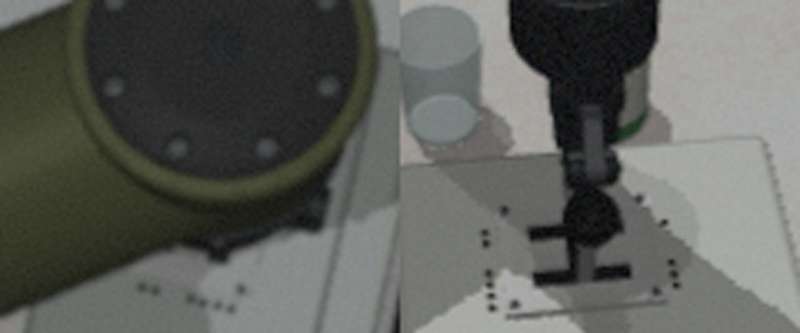

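The knob is at side-crop (592,218), so across is about 0.24 at the channel. Now I go around behind it.

Call:
{"fn": "step_arm", "kwargs": {
  "offset": [
    [-1,0,0],
    [-2,0,0],
    [-2.2,0,-1.7],
    [-2.2,0,-3.4],
    [-2.2,0,-5],
    [-0.5,0,-5],
    [1.5,0,-5],
    [3.1,0,-5]
  ],
  "twist": [0,0,0,0,0,0,0,0],
  "claw": [1,1,1,1,1,1,1,1]
}}

```text
time: 7.43
tool_pos: [476.2, 8.6, 164.6]
tool_rot: [-0.444, 0.552, -0.552, 0.44]
contact_force: [0.7, -0.6, -0.3]
grip_width: -0.1
```

Run:
```python
from h import *
to([-27,-36,165],[17.5,-35,163]); snap("pics/c6.png")
```

```text
t 7.43 tcp shaker [-50.3 -36.1 164.6] yaw err deg 0.05 F [ 0.7 -0.6 -0.3] w -0.1
[-27, -36, 165] cm: [-0.   -0.05  2.33]
[17.5, -35, 163] cm: [-0.1   0.14  6.78]
```

View pics/c6.png

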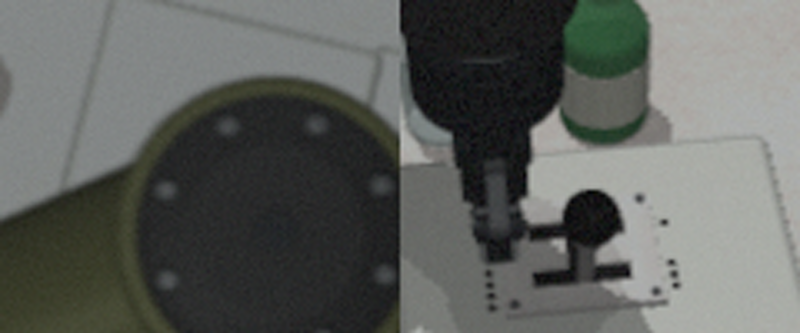

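The knob has stayed at (592,217), and the fingers are behind it in line. Now I push it forward.

Call:
{"fn": "step_arm", "kwargs": {
  "offset": [
    [0,0,1],
    [0,0,1.8],
    [0,0,2.5],
    [0,0,3.2],
    [0,0,3.9],
    [0,0,4.6],
    [0,0,5.3],
    [0,0,6]
  ],
  "twist": [0,0,0,0,0,0,0,0],
  "claw": [1,1,1,1,1,1,1,1]
}}

```text
time: 8.2
tool_pos: [535.0, -5.3, 163.5]
tool_rot: [-0.443, 0.553, -0.552, 0.439]
contact_force: [-3.1, 2.5, -1.7]
grip_width: -0.4
```

Call:
{"fn": "step_arm", "kwargs": {
  "offset": [
    [0,0,0.3],
    [0,0,0.6],
    [0,0,0.8],
    [0,0,0.8]
  ],
  "twist": [0,0,0,0],
  "claw": [1,1,1,1]
}}

```text
time: 8.53
tool_pos: [542.4, -7.1, 162.7]
tool_rot: [-0.444, 0.554, -0.551, 0.438]
contact_force: [-3.2, 1.9, -3.3]
grip_width: 0.2
```

```bash
python3 -c "
from h import *
to([17.5,-35,163])"
```

```text
t 8.53 tcp shaker [ 17.7 -36.8 162.7] yaw err deg -0.11 F [-3.2  1.9 -3.3] w 0.2
[17.5, -35, 163] cm: [-0.18 -0.03 -0.02]
```

Call:
{"fn": "step_arm", "kwargs": {
  "offset": [
    [0,0,0.1],
    [0,0,0.2],
    [0,0,0.25],
    [0,0,0.25]
  ],
  "twist": [0,0,0,0],
  "claw": [1,1,1,1]
}}

```text
time: 8.87
tool_pos: [544.2, -7.5, 162.3]
tool_rot: [-0.444, 0.554, -0.551, 0.438]
contact_force: [-5.8, 2.6, -1.8]
grip_width: -0.2
```

The force is rising, so the lever is at its stop. I'll back off, lift and take a last look.

Call:
{"fn": "step_arm", "kwargs": {
  "offset": [
    [0,0,-1],
    [0,0,-2.5],
    [0,0,-5],
    [0,-2,-7],
    [0,-5,-9],
    [0,-8,-11],
    [0,-8,-12],
    [0,-8,-12]
  ],
  "twist": [0,0,0,0,0,0,0,0],
  "claw": [1,1,1,1,1,1,1,1]
}}

```text
time: 9.53
tool_pos: [428.3, 19.4, 247.5]
tool_rot: [-0.441, 0.553, -0.552, 0.441]
contact_force: [-0.2, -0.2, 0.3]
grip_width: 0.0
```

Run:
```python
from h import *
to(); snap("pics/c7.png")
```

```text
t 9.53 tcp shaker [-99.5 -36.  247.5] yaw err deg -0.05 F [-0.2 -0.2  0.3] w 0.0
```

View pics/c7.png

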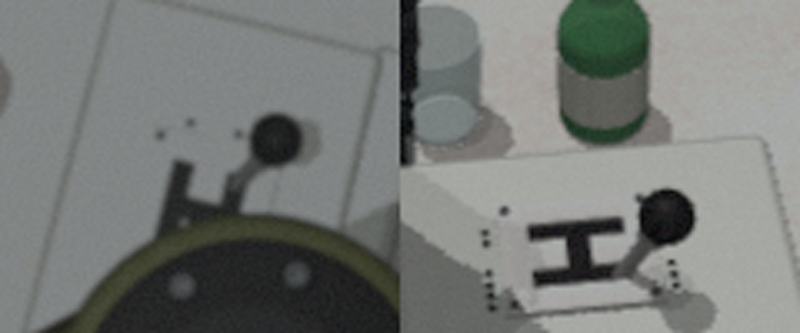

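The knob is at side-crop (666,216), where (667,218) is expected for third, and at top-crop (276,138). The bottle and beaker are where they were.

```bash
python3 -c "
from h import *
lv((276,138),(666,216)); robot.hand_in()"
```

```text
lever [0.292 0.23 ] res [ 0.3 -0.3 -0.3 -0.2] knob [ 43.2 -32.8 159.9]
the job is handed in; nothing more can be done
```

The lever is in third, and I handed the job in at about 9.6 s. With the closed fingers I pushed the knob back from first to the cross channel, then across to the right. From behind, I then pushed it forward until the force rose at the stop. I then backed off and lifted clear.

- **Lever:** in the last pictures both cameras agree on fore of about 0.29 and across of about 0.23, each good to roughly 0.01 rad. At the crossing I measured about 0.24 across with fore near 0.02. The lever showed no sign of going back towards fourth.
- **Robot:** after the retreat, contact force read about zero. The highest reading at the end of any move was about 7 N.
- **Bottle and beaker:** both looked unmoved in the last picture.
- **Flask:** it was not in the last close-up crops, so I did not check it again. The fingers stayed over the console, well away from it.
- **Measuring error:** some platform corners missed the shaker fit by up to about 8 pixels, but the gate centre and the knob agreed within about 1.5 pixels.

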